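# Hang the lift-off door on the perfume cabinet

### The job

Lift the little cabinet door out of its stand, hang it on the cabinet's two hinge pins with both knuckles fully down, then swing it gently shut against the rubber bumpers. The pins stand a little off their marked place, nobody knows which way, so feel for the pins with a light touch, and never press the door down or drop it onto the pins with more than 25 N. Leave the bottle, jar and beaker where they stand.

Things in the scene. Friction and masses are not known exactly. Their poses are not given: they have to be found in the camera images.
- cabinet: Open-fronted light wooden bottle cabinet, fixed (sizes in mm), 110 deep (x) x 190 wide (y) x 195 high. Origin: centre of its underside, on the table. Front looks along its own -x (front plane at x = -55). Near its y = -78 side the front carries a steel hinge plate with two arms, one straight above the other, each 12 thick, ending in a round flat shoulder 18 wide with an upright pin.
- hinge (a point): Centre of the round shoulders (eccentric adjusters), at table height, at x = -73, y = -78 in the cabinet's frame; axes as the cabinet's. Both pins stand 4.5 off this centre, both in the same horizontal direction, which is different every time, may be any, and is not measured. They are clamped tight and do not move; one is exactly above the other.
- pin_tip (a point): 56 above the hinge point: the height of the lower pin's tip; the pin itself is 4.5 to one side, as said there. Each steel pin is 8 in diameter, 16 long, its edge chamfered 0.6. Lower pin: shoulder at height 40, tip at 56. Upper pin: shoulder at 135, tip at 151.
- bumper (a point): Face of the upper of two rubber bumpers (12 diameter, 11 proud) on the cabinet's front, at y = +45, heights 178 and 22. The shut door rests against them, parallel to the front within 0.05 rad.
- stand: Fixed plywood stand: board 100 x 180 x 12 with two rails (10 thick, 110 long, along y from -47 to 63, tops at height 52) and a slot 16 wide between them along its y. Origin: centre of its underside. The door stands upright in the slot on the board (its underside at height 12), axes parallel to the stand's.
- door_mid (a point): Centre of the loose wooden door panel, half-way up (mm): 12 thick (x), 130 wide (y), 180 high (z), 0.2 to 0.33 kg, top edge 90 above this point. Outer face looks along its own -x, with a small knob (18 proud, at y = +48, 10 below centre). Pinch it across its thickness at the top edge. Shut, its axes are parallel to the cabinet's; open at a right angle it is turned +90 degrees about z (anticlockwise from above).
- knuckles (a point): Knuckle axis at the underside of the lower knuckle: y = -82, z = -60 from the door's centre, axes as the door's. Two upright steel tubes 20 long, bore 10.2, outside 16.6, undersides 30 and 125 above the door's underside, spaced as the pins. Fully home this point is 40 above the table. Bring them in from the side, just above the pin tips: the lower knuckle cannot pass the upper arm from above.
- amber_bottle: Bystander: loose brown bottle with black cap, 36 diameter, 75 high. Origin: centre of its underside.
- jar: Bystander: loose glass jar with white lid, 56 diameter, 60 high. Origin: centre of its underside.
- beaker: Bystander: loose glass beaker, 64 diameter, 85 high. Origin: centre of its underside.
There are look-alikes about, which are no part of the job. There is more than one size of the part that bears door_mid; the job needs the largest. Of the things shaped like the cabinet, the wooden one is meant.

How it is judged:
By the outcome, as a careful person would: the job done as asked, in the order asked, and still so for the second after the job is handed in, with the robot touching nothing.
It also fails if it takes over 72 s, if anything falls off the work surface, if the arm or the gripper's body presses on something with over 40 N, if the wrist force passes 120 N, or if a joint passes its speed limit or range.

### The arm

A 7-joint arm with a two-finger parallel gripper is mounted at the origin on the work surface. World frame = base frame: x ahead of the robot, y to its left, z up, the work surface at z = 0. Lengths are in m, angles in rad, forces in N, time in s.
With the tool pointing down it reaches from about 0.4 to 0.85 m from the base axis. Payload 10.4 kg.
Tool frame: the origin (TCP) lies on the centre line of the jaws, within the pads' length; the fingertips stand 14 mm ahead of it and the grasp point (between the pads) lies 5 mm behind it (manip.tip_reach is the distance from the TCP to the fingertips, in m); z points along the fingers, y is the line along which they close (so a half turn about z gives the same grasp; the last joint's range is limited). The gripper opens to 85 mm and grips with 20 to 120 N. Pads are 22 mm wide; open, the fingers measure 114 mm over their backs; the gripper's body (76 mm by 85 mm) begins 54 mm behind the grasp point. The pads swing forward as they close: fully open they stand 13 mm farther back than shut.
Start: joints at [1.122, 0.332, -0.065, 1.46, 0.022, 1.35, -0.088], TCP at [0.258, -0.569, 0.245] pointing down, gripper open.
Joint ranges: [-2.6, 2.6], [-0.5, 2.12], [-1.47, 1.34], [0.16, 2.42], [-1.27, 4.41], [0.06, 2.06], [-2.6, 2.6]. Speed limits (rad/s): [2.22, 2.22, 2.79, 2.79, 3.14, 3.14, 3.14].

### API

Orientations are given as a unit quaternion [x, y, z, w].
In Python, from workcell import manip gives the robot as it stands.
- The arm moves only by the shell command python3 -m pendant 'ROWS' [FORCE]. ROWS is JSON, a list of rows, each a list of 7 numbers: the shift along the tool's x, y, z in units of 50 mm (1.0 is 50 mm), then the turn, a rotation vector about the tool's x, y, z in units of 8 degrees (1.0 is 8 degrees), then the opening, from -1 (shut) to 1 (fully open), so that 0 is half open. In form: [[dx, dy, dz, ax, ay, az, jaw], ...]. A call has exactly 10 rows; each row is the pose to reach, as a shift and turn from the pose commanded when the call began, along the tool's axes at that moment; what a row does not reach only later rows make up. A row lasts 1/8 s, in which the tool goes at most 62.5 mm and 10.7 degrees, less where a joint would pass 70% of its speed; a pose out of reach is approached as far as the arm can. A call with a gripper value outside its range is refused whole. The fingers move at their own pace and stop on an object; FORCE is the grip in N (left out, the last holds). Time passes only in rows, so rows that repeat a pose let the fingers close, or fill a call up. It gives the time, the measured TCP pose, the force, the opening and the grip force at its end, in the units of the state.
- manip.get_obs(): the state, without advancing time (a new reading comes with each control period).
- manip.camera(name): name is "side" or "top"; returns (picture, depth): 420x560x3 uint8, red, green, blue; 420x560 float32, m along the optical axis (not along the pixel's ray), 0 where there is no reading.
- manip.get_calibration(name): a dict with "fx", "fy", "cx", "cy" (pixels), "xyz" and "orientation" of the camera in the world. Camera axes: x right, y up, looking along -z (the intrinsics and any distortion apply to the point x, -y, -z); pixel columns grow to the right and rows downward; lengths in m; the calibration is good to about 2 mm. A picture is of the moment at which its call begins. get_calibration takes no time and is no camera call.
- manip.hand_in(): hands the job in; it is judged then, once.
Trained networks look in the newest picture that a camera, given by its name, has taken for a name from the list of things; names that differ only in an ending like _2 or _b are one class to them, and where a whole thing is asked for, a point or a joint stands for the part that bears it (a point fixed in the world has none). Each returns a list of dicts, best first, with "p" (0 to 1); they miss things now and then, are a little off and sometimes report something else, mostly with a low value. They report only what shows in the picture. A call takes as long as a camera call. They do not tell look-alikes from the thing itself.
- manip.find_in(thing, camera): "box" ([left, top, right, bottom] in pixels, round what is visible of it).
- manip.trace(thing, camera): "pixels" (420x560 bool, what is visible of it) and "box" ([left, top, right, bottom] in pixels, round what is visible of it).
- manip.tip_of(thing, camera): "pixel" ([column, row] in pixels: a listed point, or the origin of a listed thing).
The state is a dict: "clock": time; "joint_pos": joint angles; "joint_velocities": joint speeds; "tau": joint torques, N m; "position": TCP position; "ee_rot": TCP orientation; "ft_force": force on the tool from outside, world axes, zero at the start; "torque": the same for the moment, N m; "grip_width": opening from 0.0 (shut) to 1.0 (fully open); "grasp_force": force on a finger pad.
Only numpy, scipy, OpenCV 4.12 (cv2) and the standard library are available. Lean on these libraries where they do the work, as an engineer would, in place of code of your own. Each camera call takes 0.05 s, during which the arm holds its last target. There are 200 camera calls.

## Working session

There is one attempt and no reset: what is moved stays moved. The work goes in short steps, Python scripts to look and compute and a shell command to move; the robot and the scene stay as the last step left them, time stands still between calls to the robot, and variables do not carry over. Pictures are saved under pics/ and viewed, at most 10 in all, crops included, and the job is handed in when it is done.

```bash
mkdir -p pics; ls
cat > h.py <<'E'
import numpy as np, cv2
from workcell import manip
from scipy.spatial.transform import Rotation as R
def cam(n):
    p,d=manip.camera(n); return p,d
def pts(n,d,uv):
    c=manip.get_calibration(n); uv=np.atleast_2d(uv).astype(float)
    z=d[uv[:,1].round().astype(int),uv[:,0].round().astype(int)]
    P=np.c_[(uv[:,0]-c['cx'])/c['fx']*z,-(uv[:,1]-c['cy'])/c['fy']*z,-z]
    return R.from_quat(c['orientation']).apply(P)+c['xyz'], z
E
python3 - <<'E'
from h import *
for n in('top','side'):
    p,d=cam(n); cv2.imwrite(f'pics/{n}0.png',p[:,:,::-1]); np.save(f'{n}d.npy',d)
    print(n,manip.get_calibration(n))
    for t in('cabinet','stand','door_mid','amber_bottle','jar','beaker'):
        print(t,[(round(r['p'],2),np.round(r['box'])) for r in manip.find_in(t,n)][:4])
    for t in('hinge','pin_tip','bumper','knuckles','door_mid'):
        print(t,[(round(r['p'],2),np.round(r['pixel'],1)) for r in manip.tip_of(t,n)][:4])
print(manip.get_obs())
E
```

```text
pics
top {'fx': 536.3822710526622, 'fy': 536.3822710526622, 'cx': 279.36410243046834, 'cy': 209.1382029769906, 'xyz': array([ 0.31560691, -0.02752233,  1.5270178 ]), 'orientation': array([ 0.05533069, -0.03923862, -0.70376238,  0.70718976])}
cabinet [(0.95, array([177., 162., 243., 244.])), (0.72, array([128., 269., 210., 348.]))]
stand [(0.67, array([334., 200., 400., 240.]))]
door_mid [(0.9, array([336., 206., 403., 220.])), (0.81, array([378., 279., 422., 294.])), (0.58, array([320., 253., 335., 294.])), (0.24, array([178., 160., 240., 244.]))]
amber_bottle [(0.56, array([271., 244., 283., 257.]))]
jar [(0.93, array([305., 113., 321., 134.]))]
beaker [(0.98, array([358., 128., 388., 154.]))]
hinge [(0.75, array([209.5, 286.9])), (0.55, array([241.3, 184.9]))]
pin_tip [(0.98, array([207.1, 286.7]))]
bumper [(0.79, array([226.4, 218.8])), (0.6, array([177.4, 331.9]))]
knuckles [(0.78, array([336.6, 214.1])), (0.77, array([376.8, 275.4])), (0.68, array([318.4, 256.6]))]
door_mid [(0.73, array([400.1, 286. ])), (0.71, array([327.9, 274. ])), (0.65, array([373. , 214.5]))]
side {'fx': 
[... 1066 characters left out ...]
,  0.33219619, -0.06470456,  1.46007098,  0.02155308,
        1.34987348, -0.08854124]), 'joint_velocities': array([ 1.23005271e-03, -5.20000679e-05, -1.40685537e-03,  1.28790561e-04,
        1.13353739e-03, -6.57471332e-04,  4.39076229e-04]), 'tau': array([ 5.86616115e-04, -6.25239515e+01,  4.95038729e-02, -3.91834652e+01,
        1.66450749e-02,  1.64358775e-03,  4.00966019e-05]), 'position': array([ 0.25820084, -0.56921604,  0.24535378]), 'ee_rot': array([9.77427963e-01, 2.11268952e-01, 4.97438610e-05, 6.16097303e-05]), 'ft_force': array([ 0.73610431,  0.17933727, -0.67405661]), 'torque': array([ 0.02273233, -0.03792393,  0.0199914 ]), 'grasp_force': 0.0, 'grip_width': 1.0024152601919032}
```

View pics/top0.png

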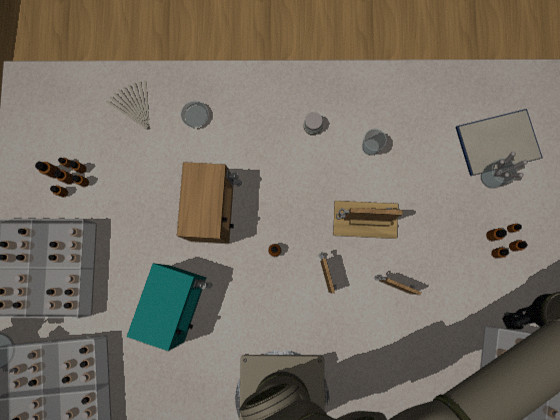

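View pics/side0.png

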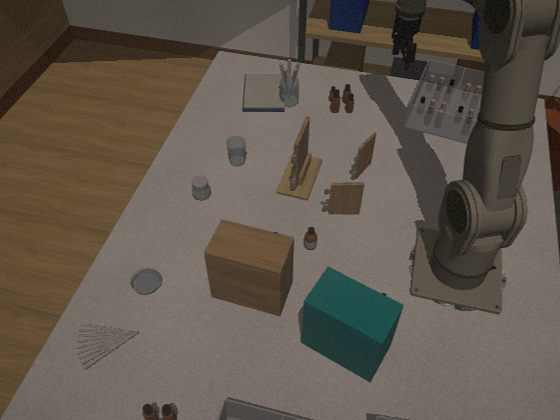

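The top view shows the wooden cabinet (178–240, 160–244), its front facing right (world -y) with the hinge at about (237,178). The big door is in its stand at (336–403, 206–220). The bottle is at (277,250), the jar at (313,123) and the beaker at (373,141). The side view agrees, with the door at (300,152). The teal cabinet and the two smaller doors are the look-alikes.

```bash
cat > m.py <<'E'
from h import *
v,u=np.mgrid[0:420,0:560]; uv=np.c_[u.ravel(),v.ravel()]
cl={}
for n in('top','side'):
    d=np.load(f'{n}d.npy'); P,z=pts(n,d,uv); cl[n]=P[z>0]
def rect(name,P,box,zr):
    m=(P[:,0]>box[0])&(P[:,0]<box[1])&(P[:,1]>box[2])&(P[:,1]<box[3])&(P[:,2]>zr[0])&(P[:,2]<zr[1])
    Q=P[m]; 
    if len(Q)<10: print(name,len(Q)); return
    r=cv2.minAreaRect((Q[:,:2]*1000).astype(np.float32))
    print(name,len(Q),np.round(r[0],1),np.round(r[1],1),round(r[2],2),'z',np.round(np.percentile(Q[:,2],[5,50,95])*1000,1))
    return Q
if __name__=='__main__':
    T=cl['top']
    d=np.load('topd.npy')
    for nm,px in dict(cab=(203,202),hinge=(237,178),door=(372,212),stand=(340,230),jar=(313,121),beak=(373,141),bot=(275,249),table=(280,180)).items():
        print(nm,np.round(pts('top',d,px)[0][0]*1000))
    for n in cl:
        P=cl[n]
        rect(n+' cab',P,(.2,.5,.0,.35),(.185,.205))
        rect(n+' door',P,(.25,.45,-.45,-.1),(.18,.2))
        rect(n+' stand',P,(.25,.45,-.45,-.1),(.007,.018))
        rect(n+' rails',P,(.25,.45,-.45,-.1),(.045,.056))
E
python3 m.py
```

```text
cab [512. 195. 199.]
hinge [586. 117. 135.]
door [ 489. -228.  193.]
stand [ 460. -164.   14.]
jar [765. -87.  55.]
beak [ 723. -264.   -2.]
bot [402.  17.  74.]
table [607.   7.  -3.]
top cab 3990 [351.1 252.5] [126.1 352.5] 66.42 z [188.9 193.6 198. ]
top door 0
top stand 302 [ 352.8 -275. ] [348.1 195.1] 89.23 z [ 7.2  9.8 15.9]
top rails 19 [ 299.7 -225.7] [252.2  63.7] 76.29 z [47.7 51.7 55.7]
side cab 4145 [353.2 258.9] [127.2 351.3] 65.46 z [191.8 195.8 199.2]
side door 0
side stand 235 [ 350.7 -274.5] [348.2 198.5] 89.95 z [ 7.2 10.6 16.7]
side rails 119 [ 306.6 -219.8] [259.6  78.1] 74.28 z [45.6 50.3 55.4]
```

```bash
sed -i '/for n in cl:/,$d' m.py
cat >> m.py <<'E'
    for n in cl:
        P=cl[n]
        rect(n+' cab',P,(.4,.65,.1,.35),(.187,.206))
        rect(n+' door',P,(.44,.53,-.35,-.1),(.185,.2))
        Q=rect(n+' stand',P,(.4,.56,-.35,-.1),(.007,.018))
        rect(n+' rails',P,(.4,.56,-.35,-.1),(.046,.056))
        rect(n+' lowarm',P,(.5,.65,.02,.15),(.03,.06))
        rect(n+' uparm',P,(.5,.65,.06,.15),(.12,.16))
        rect(n+' jar',P,(.7,.85,-.15,-.02),(.055,.065))
        rect(n+' bot',P,(.37,.45,-.02,.05),(.06,.08))
E
python3 m.py
python3 - <<'E'
from h import *
b=[]
for n,boxes in (('top',((170,150,270,260),(320,190,420,245))),('side',((195,210,305,330),(270,110,330,205)))):
    p=cv2.imread(f'pics/{n}0.png')
    for x0,y0,x1,y1 in boxes:
        b.append(cv2.resize(p[y0:y1,x0:x1],(400,300),interpolation=cv2.INTER_CUBIC))
cv2.imwrite('pics/crop.png',np.vstack([np.hstack(b[:2]),np.hstack(b[2:])]))
E
```

```text
cab [512. 195. 199.]
hinge [586. 117. 135.]
door [ 489. -228.  193.]
stand [ 460. -164.   14.]
jar [765. -87.  55.]
beak [ 723. -264.   -2.]
bot [402.  17.  74.]
table [607.   7.  -3.]
top cab 3221 [518.3 197.8] [118.9 191. ] 87.31 z [189.1 193.5 198. ]
top door 258 [ 491.2 -238.6] [129.8  12.3] 87.54 z [187.1 191.2 195.5]
top stand 1188 [ 479.  -224.5] [242.7 154.6] 88.47 z [ 7.4 11.4 16. ]
top rails 155 [ 481.4 -224.6] [152.5  17.6] 84.21 z [46.7 50.3 55.3]
top lowarm 72 [558.8 141.9] [24.7 94.1] 68.42 z [30.7 37.5 54.8]
top uparm 88 [590.8 130.7] [29.  34.4] 79.82 z [122.7 135.  157.8]
top jar 201 [765.2 -87.5] [47.5 48.1] 70.95 z [55.8 59.3 63.3]
top bot 37 [402.2  20.1] [16.5 16.1] 89.29 z [69.5 73.2 76.5]
side cab 3070 [523.9 205. ] [115.1 192.2] 87.16 z [191.7 195.8 199.5]
side door 149 [ 496.5 -235.7] [134.8  13.1] 87.49 z [187.1 192.9 197.2]
side stand 846 [ 480.5 -225.9] [247.9 159. ] 89.03 z [ 8.  12.7 17. ]
side rails 133 [ 497.5 -221.6] [157.4  36.9] 86.25 z [47.1 52.2 55.5]
side lowarm 0
side uparm 0
side jar 161 [772.1 -83.1] [47.8 48.5] 53.93 z [56.7 60.4 64.7]
side bot 43 [406.4  25.2] [17.3 14.2] 51.57 z [61.6 74.6 79.2]
```

View pics/crop.png

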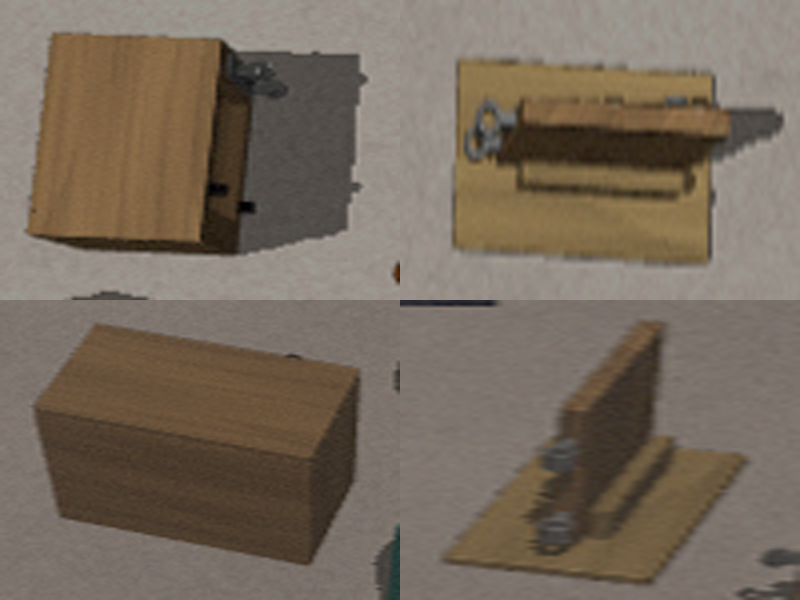

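The crops confirm that the cabinet yaw is about 87.3° and the door yaw about 177.5°. The door already has the right-angle-open orientation, so I only need to shift it about (98, 280) mm. I'll go above the grasp point, 25 mm towards the knuckles.

```bash
python3 -m pendant '[[0.9,-0.6,-0.3,0,0,-1,1],[1.8,-1.1,-0.3,0,0,-2,1],[2.7,-1.7,-0.3,0,0,-3,1],[3.6,-2.3,-0.3,0,0,-4,1],[4.5,-2.8,-0.3,0,0,-5,1],[5.4,-3.4,-0.3,0,0,-6,1],[6.3,-4,-0.3,0,0,-7,1],[7.23,-4.54,-0.3,0,0,-7.89,1],[7.23,-4.54,-0.3,0,0,-7.89,1],[7.23,-4.54,-0.3,0,0,-7.89,1]]' 40
python3 - <<'E'
from h import *
for n in('top','side'):
    p,d=cam(n); cv2.imwrite(f'pics/{n}1.png',p[:,:,::-1]); np.save(f'{n}d1.npy',d)
o=manip.get_obs(); print(o['clock'],o['position'],R.from_quat(o['ee_rot']).as_matrix().round(4).tolist(),o['ft_force'])
a,b=[cv2.imread(f'pics/{n}1.png') for n in('top','side')]
cv2.imwrite('pics/c1.png',np.hstack([cv2.resize(a[150:290,270:450],(400,311)),cv2.resize(b[60:220,230:400],(330,311))]))
E
```

```text
clock: 2.45
position: [0.4933, -0.2138, 0.2602]
ee_rot: [0.723, 0.691, -0.0, 0.0]
ft_force: [-0.2, -0.7, 0.1]
grip_width: 1.002
grasp_force: 0.0
2.55 [ 0.49293056 -0.21458891  0.26025686] [[0.0462, 0.9989, -0.0003], [0.9989, -0.0462, -0.0004], [-0.0005, -0.0003, -1.0]] [-0.79914081 -0.06370737  0.3722626 ]
```

View pics/c1.png

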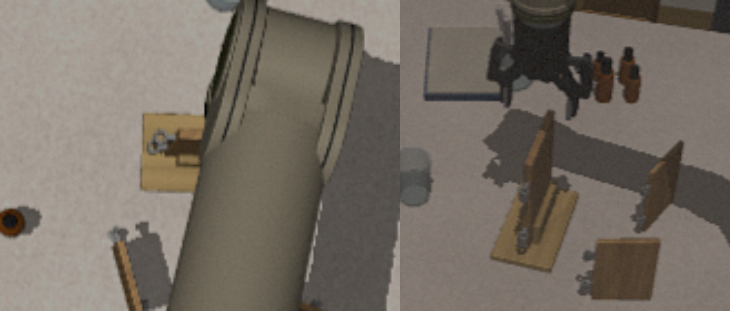

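The gripper's fingers straddle the door's top edge (side crop, about (540,95)). Next I descend and close softly.

```bash
python3 -m pendant '[[0,0,0.5,0,0,0,1],[0,0,1.1,0,0,0,1],[0,0,1.5,0,0,0,0.5],[0,0,1.7,0,0,0,0],[0,0,1.7,0,0,0,-0.5],[0,0,1.7,0,0,0,-1],[0,0,1.7,0,0,0,-1],[0,0,1.7,0,0,0,-1],[0,0,1.7,0,0,0,-1],[0,0,1.7,0,0,0,-1]]' 25
```

```text
clock: 3.8
position: [0.4942, -0.2134, 0.1763]
ee_rot: [0.722, 0.692, 0.0, 0.001]
ft_force: [-0.8, -1.9, 5.6]
grip_width: 0.14
grasp_force: 28.9
```

```bash
python3 -m pendant '[[0,0,0,0,0,0,-1],[0,0,0,0,0,0,-1],[0,0,-0.2,0,0,0,-1],[0,0,-0.6,0,0,0,-1],[0,0,-1,0,0,0,-1],[0,0,-1.2,0,0,0,-1],[0.4,0.1,-1.2,0,0,0,-1],[1,0.34,-1.2,0,0,0,-1],[1.7,0.6,-1.2,0,0,0,-1],[2.4,0.8,-1.2,0,0,0,-1]]' 100 && python3 -m pendant '[[0.6,0.3,0,0,0,0,-1],[1.2,0.5,0,0,0,0,-1],[1.8,0.7,0,0,0,0,-1],[2.3,0.86,0,0,0,0,-1],[2.6,0.94,0,0,0,0,-1],[2.69,0.94,0,0,0,0,-1],[2.69,0.94,0.3,0,0,0,-1],[2.69,0.94,0.7,0,0,0,-1],[2.69,0.94,0.7,0,0,0,-1],[2.69,0.94,0.7,0,0,0,-1]]'
python3 - <<'E'
from h import *
for n in('top','side'):
    p,d=cam(n); cv2.imwrite(f'pics/{n}2.png',p[:,:,::-1]); np.save(f'{n}d2.npy',d)
o=manip.get_obs(); print(o['clock'],o['position'],R.from_quat(o['ee_rot']).as_matrix().round(4).tolist(),o['ft_force'],o['torque'])
a,b=[cv2.imread(f'pics/{n}2.png') for n in('top','side')]
cv2.imwrite('pics/c2.png',np.hstack([cv2.resize(a[130:270,160:340],(400,311)),cv2.resize(b[140:330,190:370],(330,311))]))
E
```

```text
clock: 5.05
position: [0.5388, -0.094, 0.2349]
ee_rot: [0.722, 0.692, -0.0, -0.0]
ft_force: [-0.4, -0.9, -2.3]
grip_width: 0.125
grasp_force: 97.8
clock: 6.3
position: [0.5916, 0.0369, 0.2003]
ee_rot: [0.722, 0.691, -0.0, -0.0]
ft_force: [0.2, 0.5, -1.6]
grip_width: 0.125
grasp_force: 97.7
6.4 [0.59186819 0.03725492 0.20087848] [[0.0435, 0.9991, 0.001], [0.9991, -0.0435, -0.0001], [-0.0, 0.001, -1.0]] [-0.71479871  0.38854919 -2.0577733 ] [ 0.03923847 -0.00314182 -0.04276384]
```

View pics/c2.png

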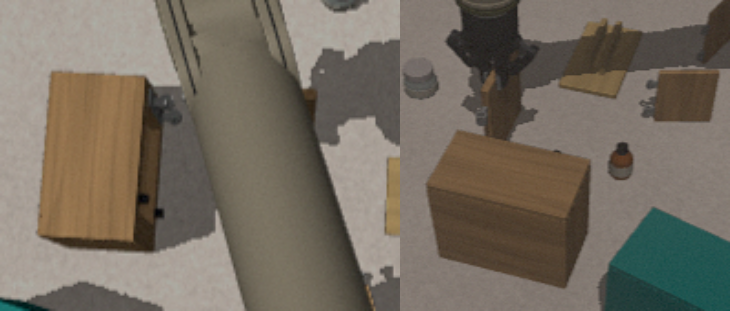

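```bash
python3 -m pendant '[[0,0,0.1,0,0,0,-1],[0,0,0.2,0,0,0,-1],[0,0,0.32,0,0,0,-1],[0,0,0.32,0,0,0,-1],[0.08,0,0.32,0,0,0,-1],[0.16,0,0.32,0,0,0,-1],[0.2,0,0.32,0,0,0,-1],[0.2,0,0.32,0,0,0,-1],[0.2,0,0.32,0,0,0,-1],[0.2,0,0.32,0,0,0,-1]]' && python3 -m pendant '[[0,0,0,0,0,0,-1],[0.02,0,0,0,0,0,-1],[0.03,0,0,0,0,0,-1],[0.04,0,0,0,0,0,-1],[0.05,0,0,0,0,0,-1],[0.06,0,0,0,0,0,-1],[0.06,0,0,0,0,0,-1],[0.06,0,0,0,0,0,-1],[0.06,0,0,0,0,0,-1],[0.06,0,0,0,0,0,-1]]'; python3 -c "
from h import *
o=manip.get_obs(); print(o['position'],o['ft_force'],o['torque'])"
```

```text
clock: 7.65
position: [0.592, 0.0471, 0.1843]
ee_rot: [0.722, 0.692, -0.0, 0.0]
ft_force: [1.0, 0.0, -1.9]
grip_width: 0.12
grasp_force: 97.8
clock: 8.9
position: [0.5921, 0.0503, 0.1843]
ee_rot: [0.722, 0.692, -0.0, 0.0]
ft_force: [-0.7, 0.2, -1.2]
grip_width: 0.121
grasp_force: 97.8
[0.59214231 0.05028167 0.18429275] [-0.65299613  0.21723284 -1.16183543] [0.02116912 0.03358398 0.02187304]
```

```bash
python3 -m pendant '[[0.01,0,0,0,0,0,-1],[0.02,0,0,0,0,0,-1],[0.03,0,0,0,0,0,-1],[0.04,0,0,0,0,0,-1],[0.05,0,0,0,0,0,-1],[0.06,0,0,0,0,0,-1],[0.06,0,0,0,0,0,-1],[0.06,0,0,0,0,0,-1],[0.06,0,0,0,0,0,-1],[0.06,0,0,0,0,0,-1]]'
```

```text
clock: 10.15
position: [0.5923, 0.0533, 0.1843]
ee_rot: [0.722, 0.692, 0.0, 0.0]
ft_force: [0.0, -0.1, -2.9]
grip_width: 0.123
grasp_force: 97.8
```

```bash
python3 -m pendant '[[0.01,0,0,0,0,0,-1],[0.02,0,0,0,0,0,-1],[0.03,0,0,0,0,0,-1],[0.04,0,0,0,0,0,-1],[0.05,0,0,0,0,0,-1],[0.06,0,0,0,0,0,-1],[0.06,0,0,0,0,0,-1],[0.06,0,0,0,0,0,-1],[0.06,0,0,0,0,0,-1],[0.06,0,0,0,0,0,-1]]'
```

```text
clock: 11.4
position: [0.5924, 0.0563, 0.1843]
ee_rot: [0.722, 0.692, -0.0, 0.0]
ft_force: [0.2, -0.0, -2.0]
grip_width: 0.124
grasp_force: 97.8
```

```bash
python3 -m pendant '[[0.01,0,0,0,0,0,-1],[0.02,0,0,0,0,0,-1],[0.03,0,0,0,0,0,-1],[0.04,0,0,0,0,0,-1],[0.05,0,0,0,0,0,-1],[0.06,0,0,0,0,0,-1],[0.06,0,0,0,0,0,-1],[0.06,0,0,0,0,0,-1],[0.06,0,0,0,0,0,-1],[0.06,0,0,0,0,0,-1]]'
```

```text
clock: 12.65
position: [0.5927, 0.0585, 0.1843]
ee_rot: [0.723, 0.691, -0.0, 0.0]
ft_force: [-0.9, -5.2, -0.6]
grip_width: 0.123
grasp_force: 97.8
```

```bash
python3 -m pendant '[[-0.12,0,0,0,0,0,-1],[-0.12,-0.1,0,0,0,0,-1],[-0.12,-0.25,0,0,0,0,-1],[-0.12,-0.36,0,0,0,0,-1],[-0.12,-0.36,0,0,0,0,-1],[0,-0.36,0,0,0,0,-1],[0.1,-0.36,0,0,0,0,-1],[0.2,-0.36,0,0,0,0,-1],[0.2,-0.36,0,0,0,0,-1],[0.2,-0.36,0,0,0,0,-1]]' && python3 -m pendant '[[0,0.01,0,0,0,0,-1],[0,0.02,0,0,0,0,-1],[0,0.03,0,0,0,0,-1],[0,0.04,0,0,0,0,-1],[0,0.05,0,0,0,0,-1],[0,0.06,0,0,0,0,-1],[0,0.06,0,0,0,0,-1],[0,0.06,0,0,0,0,-1],[0,0.06,0,0,0,0,-1],[0,0.06,0,0,0,0,-1]]'
```

```text
clock: 13.9
position: [0.575, 0.07, 0.1843]
ee_rot: [0.722, 0.692, -0.0, 0.0]
ft_force: [-0.9, -0.2, -2.9]
grip_width: 0.123
grasp_force: 97.8
clock: 15.15
position: [0.5773, 0.0698, 0.1841]
ee_rot: [0.722, 0.692, -0.001, -0.0]
ft_force: [-5.8, -0.8, 1.7]
grip_width: 0.125
grasp_force: 98.4
```

```bash
python3 -m pendant '[[0,-0.02,0,0,0,0,-1],[0,-0.02,0,0,0,0,-1],[0,-0.02,0,0,0,0,-1],[0,-0.02,0,0,0,0,-1],[0,-0.02,0,0,0,0,-1],[0,-0.02,0,0,0,0,-1],[0,-0.02,0,0,0,0,-1],[0,-0.02,0,0,0,0,-1],[0,-0.02,0,0,0,0,-1],[0,-0.02,0,0,0,0,-1]]'; python3 -c "
from h import *
for i in range(3):
  cam('side');o=manip.get_obs(); print(o['position'],o['ft_force'],o['torque'])"
```

```text
clock: 16.4
position: [0.5769, 0.07, 0.1842]
ee_rot: [0.722, 0.692, -0.0, -0.0]
ft_force: [-3.7, 0.3, -1.9]
grip_width: 0.122
grasp_force: 97.9
[0.57692343 0.06998232 0.18423494] [-4.39413709 -1.14343586 -1.78811297] [-0.15327161  1.07197288  0.23959689]
[0.57693434 0.06999985 0.18427128] [-2.92170787 -0.8747032  -2.27923968] [-0.18546126  1.06858254  0.16792424]
[0.57692934 0.06997754 0.18425189] [-3.16794488 -1.63525789 -1.8819734 ] [-0.1723279   1.12152045  0.21129793]
```

```bash
python3 -m pendant '[[0,-0.06,0,0,0,0,-1],[0,-0.06,-0.12,0,0,0,-1],[0,-0.06,-0.22,0,0,0,-1],[0,0,-0.22,0,0,0,-1],[0,0.12,-0.22,0,0,0,-1],[0,0.232,-0.22,0,0,0,-1],[0,0.232,-0.22,0,0,0,-1],[0,0.232,-0.18,0,0,0,-1],[0,0.232,-0.14,0,0,0,-1],[0,0.232,-0.14,0,0,0,-1]]' && python3 -m pendant '[[0,0,0,0,0,0,-1],[0,0,0.01,0,0,0,-1],[0,0,0.01,0,0,0,-1],[0,0,0.02,0,0,0,-1],[0,0,0.02,0,0,0,-1],[0,0,0.03,0,0,0,-1],[0,0,0.03,0,0,0,-1],[0,0,0.03,0,0,0,-1],[0,0,0.03,0,0,0,-1],[0,0,0.03,0,0,0,-1]]'
```

```text
clock: 17.8
position: [0.5884, 0.0694, 0.1911]
ee_rot: [0.722, 0.692, -0.0, -0.0]
ft_force: [0.2, -0.5, -1.8]
grip_width: 0.122
grasp_force: 97.9
clock: 19.05
position: [0.5886, 0.0695, 0.1898]
ee_rot: [0.722, 0.692, -0.0, 0.0]
ft_force: [0.0, -0.4, -2.5]
grip_width: 0.122
grasp_force: 97.9
```

```bash
python3 -m pendant '[[0,0,0.004,0,0,0,-1],[0,0,0.008,0,0,0,-1],[0,0,0.012,0,0,0,-1],[0,0,0.016,0,0,0,-1],[0,0,0.02,0,0,0,-1],[0,0,0.024,0,0,0,-1],[0,0,0.028,0,0,0,-1],[0,0,0.03,0,0,0,-1],[0,0,0.03,0,0,0,-1],[0,0,0.03,0,0,0,-1]]'
```

```text
clock: 20.3
position: [0.5886, 0.0695, 0.1883]
ee_rot: [0.722, 0.692, -0.0, 0.0]
ft_force: [-0.1, 0.3, -2.3]
grip_width: 0.118
grasp_force: 97.9
```

```bash
python3 -m pendant '[[0,0,0.004,0,0,0,-1],[0,0,0.008,0,0,0,-1],[0,0,0.012,0,0,0,-1],[0,0,0.016,0,0,0,-1],[0,0,0.02,0,0,0,-1],[0,0,0.024,0,0,0,-1],[0,0,0.028,0,0,0,-1],[0,0,0.03,0,0,0,-1],[0,0,0.03,0,0,0,-1],[0,0,0.03,0,0,0,-1]]'
```

```text
clock: 21.55
position: [0.5886, 0.0695, 0.1868]
ee_rot: [0.722, 0.692, -0.0, 0.0]
ft_force: [-0.2, 0.5, -2.3]
grip_width: 0.121
grasp_force: 97.9
```

```bash
python3 -m pendant '[[0,0,0.004,0,0,0,-1],[0,0,0.01,0,0,0,-1],[0,0,0.016,0,0,0,-1],[0,0,0.022,0,0,0,-1],[0,0,0.028,0,0,0,-1],[0,0,0.034,0,0,0,-1],[0,0,0.04,0,0,0,-1],[0,0,0.04,0,0,0,-1],[0,0,0.04,0,0,0,-1],[0,0,0.04,0,0,0,-1]]'; python3 -c "
from h import *
o=manip.get_obs(); print(o['position'],o['ft_force'],o['torque'])"
```

```text
clock: 22.8
position: [0.5886, 0.0695, 0.1848]
ee_rot: [0.722, 0.692, 0.0, 0.0]
ft_force: [0.6, -0.0, -1.4]
grip_width: 0.126
grasp_force: 97.9
[0.58859993 0.06948294 0.1848388 ] [ 0.6076045  -0.03505639 -1.43148064] [0.02279148 0.00057566 0.00957784]
```

```bash
python3 -m pendant '[[0,0,0.02,0,0,0,-1],[0,0,0.04,0,0,0,-1],[0,0,0.06,0,0,0,-1],[0,0,0.08,0,0,0,-1],[0,0,0.1,0,0,0,-1],[0,0,0.12,0,0,0,-1],[0,0,0.14,0,0,0,-1],[0,0,0.16,0,0,0,-1],[0,0,0.16,0,0,0,-1],[0,0,0.16,0,0,0,-1]]'
```

```text
clock: 24.05
position: [0.5886, 0.0695, 0.1769]
ee_rot: [0.722, 0.692, 0.0, 0.0]
ft_force: [-0.2, -0.4, -2.1]
grip_width: 0.12
grasp_force: 97.9
```

```bash
python3 -m pendant '[[0,0,0.004,0,0,0,-1],[0,0,0.008,0,0,0,-1],[0,0,0.012,0,0,0,-1],[0,0,0.016,0,0,0,-1],[0,0,0.02,0,0,0,-1],[0,0,0.024,0,0,0,-1],[0,0,0.028,0,0,0,-1],[0,0,0.03,0,0,0,-1],[0,0,0.03,0,0,0,-1],[0,0,0.03,0,0,0,-1]]'
```

```text
clock: 25.3
position: [0.5886, 0.0695, 0.1753]
ee_rot: [0.722, 0.692, -0.0, 0.0]
ft_force: [-0.4, 0.3, -2.0]
grip_width: 0.12
grasp_force: 97.9
```

```bash
python3 -m pendant '[[0,0,0.004,0,0,0,-1],[0,0,0.008,0,0,0,-1],[0,0,0.012,0,0,0,-1],[0,0,0.016,0,0,0,-1],[0,0,0.02,0,0,0,-1],[0,0,0.02,0,0,0,-1],[0,0,0.02,0,0,0,-1],[0,0,0.02,0,0,0,-1],[0,0,0.02,0,0,0,-1],[0,0,0.02,0,0,0,-1]]'
```

```text
clock: 26.55
position: [0.5886, 0.0694, 0.1744]
ee_rot: [0.722, 0.692, -0.0, 0.0]
ft_force: [-0.4, -0.6, 1.7]
grip_width: 0.122
grasp_force: 98.4
```

```bash
python3 -m pendant '[[0,0,0,0,0,0,-0.6],[0,0,0,0,0,0,-0.4],[0,0,0,0,0,0,-0.2],[0,0,0,0,0,0,0],[0,0,0,0,0,0,0],[0,0,-0.3,0,0,0,0],[0,0,-0.8,0,0,0,0],[0,0,-1.3,0,0,0,0],[0,0,-1.7,0,0,0,-0.5],[0,0,-1.7,0,0,0,-1]]' 30
python3 - <<'E'
from h import *
for n in('top','side'):
    p,d=cam(n); cv2.imwrite(f'pics/{n}3.png',p[:,:,::-1]); np.save(f'{n}d3.npy',d)
    P,z=pts(n,d,np.c_[[a.ravel() for a in np.mgrid[0:560,0:420]]].T)
    m=(P[:,0]>.5)&(P[:,0]<.65)&(P[:,1]>-.06)&(P[:,1]<.12)&(P[:,2]>.17)&(P[:,2]<.21)&(z>0)
    Q=P[m]; print(n,len(Q),cv2.minAreaRect((Q[:,:2]*1000).astype(np.float32)) if len(Q)>9 else '',np.percentile(Q[:,2],[5,50,95]) if len(Q) else '')
o=manip.get_obs(); print(o['clock'],o['position'],o['ft_force'])
a,b=[cv2.imread(f'pics/{n}3.png') for n in('top','side')]
cv2.imwrite('pics/c3.png',np.hstack([cv2.resize(a[130:270,160:340],(400,311)),cv2.resize(b[140:330,190:370],(330,311))]))
E
```

```text
clock: 27.8
position: [0.5894, 0.0699, 0.2618]
ee_rot: [0.722, 0.692, 0.001, 0.001]
ft_force: [-0.7, -0.1, 0.5]
grip_width: 0.083
grasp_force: 0.0
top 43 ((581.3021240234375, -12.81400203704834), (11.518805503845215, 20.37384605407715), 1.6751606464385986) [0.17566274 0.18404186 0.18777045]
side 270 ((589.4122924804688, 44.129478454589844), (137.4851837158203, 14.157113075256348), 88.16663360595703) [0.17178699 0.18652573 0.19266472]
27.9 [0.58850259 0.06949351 0.25929185] [-0.41868719 -0.14935829 -0.68922143]
```

View pics/c3.png

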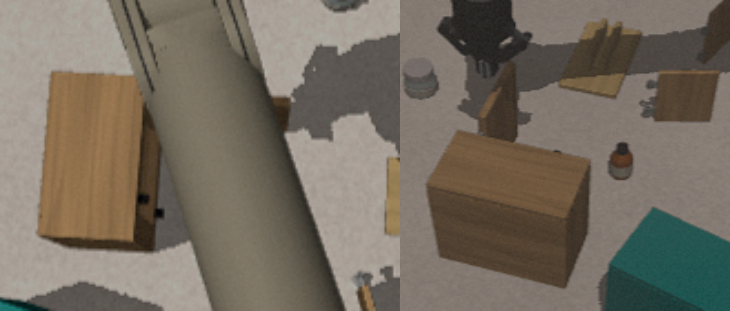

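The door hangs upright at the right angle, with its top edge at about 190 mm (side crop, (498,105)). It is clear of the gripper. Next I move the closed fingers to the outer (+x) side and work out the arc.

```bash
python3 -m pendant '[[-0.1,0.2,0,0,0,0,-1],[-0.3,0.4,0,0,0,0,-1],[-0.6,0.6,0,0,0,0,-1],[-0.86,0.8,0,0,0,0,-1],[-0.86,0.8,0.2,0,0,0,-1],[-0.86,0.8,0.7,0,0,0,-1],[-0.86,0.8,1.2,0,0,0,-1],[-0.86,0.8,1.62,0,0,0,-1],[-0.86,0.8,1.62,0,0,0,-1],[-0.86,0.8,1.62,0,0,0,-1]]'
python3 - <<'E'
from h import *
o=manip.get_obs(); p=o['position']*1e3; print(p,o['ft_force'])
pin=np.array([591,126.5]); X=np.array([.0435,.999]);Y=np.array([.999,-.0435])
for f in range(0,91,6):
    t=np.radians(f); u0=np.array([-.044,-.999]); c,s=np.cos(t),np.sin(t)
    u=np.array([c*u0[0]+s*u0[1],-s*u0[0]+c*u0[1]]); n=np.array([-u[1],u[0]])
    q=pin+100*u+(6+14.5*c+11*s)*n-p[:2]
    print(f,np.round([q@X/50,q@Y/50],2))
E
```

```text
clock: 29.15
position: [0.6269, 0.0252, 0.1791]
ee_rot: [0.722, 0.692, 0.0, 0.0]
ft_force: [1.3, -1.0, 0.4]
grip_width: -0.0
grasp_force: 0.0
[626.88690513  25.19998968 179.06272104] [ 1.28121907 -1.022208    0.43113974]
0 [-0.01 -0.4 ]
6 [-0.04 -0.59]
12 [-0.06 -0.78]
18 [-0.05 -0.98]
24 [-0.03 -1.19]
30 [ 0.02 -1.39]
36 [ 0.09 -1.59]
42 [ 0.18 -1.79]
48 [ 0.3  -1.97]
54 [ 0.44 -2.15]
60 [ 0.6  -2.31]
66 [ 0.78 -2.45]
72 [ 0.98 -2.58]
78 [ 1.19 -2.68]
84 [ 1.42 -2.76]
90 [ 1.65 -2.81]
```

```bash
python3 -m pendant '[[0,-0.2,0,0,0,0,-1],[0,-0.35,0,0,0,0,-1],[-0.02,-0.45,0,0,0,0,-1],[-0.04,-0.59,0,0,0,0,-1],[-0.05,-0.7,0,0,0,0,-1],[-0.06,-0.84,0,0,0,0,-1],[-0.05,-0.98,0,0,0,0,-1],[-0.04,-1.12,0,0,0,0,-1],[-0.02,-1.26,0,0,0,0,-1],[0.02,-1.39,0,0,0,0,-1]]' && python3 -m pendant '[[0.03,-0.1,0,0,0,0,-1],[0.07,-0.2,0,0,0,0,-1],[0.11,-0.3,0,0,0,0,-1],[0.16,-0.4,0,0,0,0,-1],[0.22,-0.49,0,0,0,0,-1],[0.28,-0.58,0,0,0,0,-1],[0.35,-0.67,0,0,0,0,-1],[0.42,-0.76,0,0,0,0,-1],[0.5,-0.84,0,0,0,0,-1],[0.58,-0.92,0,0,0,0,-1]]'
python3 - <<'E'
from h import *
for n in('top','side'):
    p,d=cam(n); cv2.imwrite(f'pics/{n}4.png',p[:,:,::-1])
o=manip.get_obs(); print(o['clock'],o['position'],o['ft_force'])
a,b=[cv2.imread(f'pics/{n}4.png') for n in('top','side')]
cv2.imwrite('pics/c4.png',np.hstack([cv2.resize(a[130:270,160:340],(400,311)),cv2.resize(b[140:330,190:370],(330,311))]))
E
```

```text
clock: 30.4
position: [0.5568, 0.0289, 0.1783]
ee_rot: [0.722, 0.692, -0.0, 0.0]
ft_force: [0.1, 0.0, 0.4]
grip_width: 0.002
grasp_force: 0.1
clock: 31.65
position: [0.5123, 0.0601, 0.1783]
ee_rot: [0.722, 0.692, 0.0, 0.0]
ft_force: [0.5, -0.0, -0.4]
grip_width: -0.0
grasp_force: 0.1
31.75 [0.51220076 0.06039217 0.17835227] [-0.10211444 -0.50191363  0.24977276]
```

View pics/c4.png

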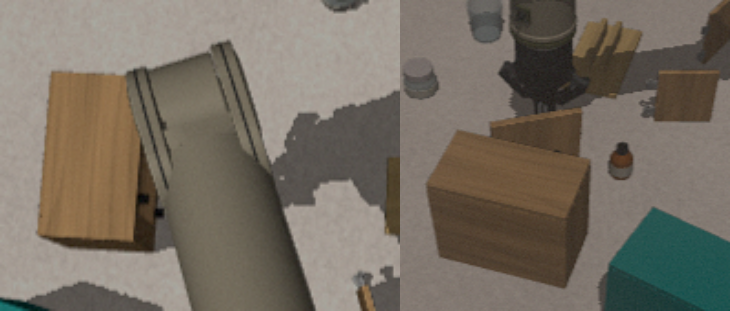

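The door has swung to about 70°, ahead of the fingers (side crop, (535,130)). I'll carry on slowly.

```bash
python3 -m pendant '[[0.07,-0.06,0,0,0,0,-1],[0.14,-0.11,0,0,0,0,-1],[0.21,-0.16,0,0,0,0,-1],[0.28,-0.2,0,0,0,0,-1],[0.35,-0.24,0,0,0,0,-1],[0.42,-0.28,0,0,0,0,-1],[0.49,-0.31,0,0,0,0,-1],[0.55,-0.34,0,0,0,0,-1],[0.6,-0.36,0,0,0,0,-1],[0.65,-0.38,0,0,0,0,-1]]' && python3 -m pendant '[[0.03,-0.01,0,0,0,0,-1],[0.06,-0.02,0,0,0,0,-1],[0.08,-0.03,0,0,0,0,-1],[0.1,-0.04,0,0,0,0,-1],[0.12,-0.05,0,0,0,0,-1],[0.14,-0.06,0,0,0,0,-1],[0.16,-0.07,0,0,0,0,-1],[0.18,-0.07,0,0,0,0,-1],[0.2,-0.08,0,0,0,0,-1],[0.2,-0.08,0,0,0,0,-1]]'
```

```text
clock: 33.0
position: [0.4949, 0.0932, 0.1783]
ee_rot: [0.722, 0.692, -0.0, 0.0]
ft_force: [-0.3, 0.0, 0.9]
grip_width: 0.004
grasp_force: 0.1
clock: 34.25
position: [0.4914, 0.1033, 0.1783]
ee_rot: [0.722, 0.692, 0.0, 0.0]
ft_force: [0.1, -0.5, 0.5]
grip_width: -0.001
grasp_force: 0.0
```

```bash
python3 -m pendant '[[0.02,0,0,0,0,0,-1],[0.04,0,0,0,0,0,-1],[0.06,0,0,0,0,0,-1],[0.08,0,0,0,0,0,-1],[0.1,0,0,0,0,0,-1],[0.12,0,0,0,0,0,-1],[0.13,0,0,0,0,0,-1],[0.14,0,0,0,0,0,-1],[0.14,0,0,0,0,0,-1],[0.14,0,0,0,0,0,-1]]' && python3 -m pendant '[[0.01,0,0,0,0,0,-1],[0.02,0,0,0,0,0,-1],[0.03,0,0,0,0,0,-1],[0.04,0,0,0,0,0,-1],[0.05,0,0,0,0,0,-1],[0.06,0,0,0,0,0,-1],[0.06,0,0,0,0,0,-1],[0.06,0,0,0,0,0,-1],[0.06,0,0,0,0,0,-1],[0.06,0,0,0,0,0,-1]]'
```

```text
clock: 35.5
position: [0.4918, 0.1102, 0.1783]
ee_rot: [0.722, 0.692, -0.0, 0.0]
ft_force: [0.7, -0.4, -0.3]
grip_width: 0.004
grasp_force: 0.1
clock: 36.75
position: [0.4919, 0.1132, 0.1783]
ee_rot: [0.722, 0.692, 0.0, 0.0]
ft_force: [0.0, -0.3, 0.6]
grip_width: 0.001
grasp_force: 0.1
```

```bash
python3 -m pendant '[[0.01,0,0,0,0,0,-1],[0.02,0,0,0,0,0,-1],[0.03,0,0,0,0,0,-1],[0.04,0,0,0,0,0,-1],[0.05,0,0,0,0,0,-1],[0.06,0,0,0,0,0,-1],[0.06,0,0,0,0,0,-1],[0.06,0,0,0,0,0,-1],[0.06,0,0,0,0,0,-1],[0.06,0,0,0,0,0,-1]]'
python3 - <<'E'
from h import *
for n in('top','side'):
    p,d=cam(n); cv2.imwrite(f'pics/{n}5.png',p[:,:,::-1])
    P,z=pts(n,d,np.c_[[a.ravel() for a in np.mgrid[0:560,0:420]]].T)
    m=(P[:,0]>.42)&(P[:,0]<.6)&(P[:,1]>.1)&(P[:,1]<.14)&(P[:,2]>.178)&(P[:,2]<.205)&(z>0)
    Q=P[m]; print(n,len(Q),cv2.minAreaRect((Q[:,:2]*1000).astype(np.float32)) if len(Q)>9 else '')
a,b=[cv2.imread(f'pics/{n}5.png') for n in('top','side')]
cv2.imwrite('pics/c5.png',np.hstack([cv2.resize(a[130:270,160:340],(400,311)),cv2.resize(b[180:330,190:330],(330,311))]))
E
```

```text
clock: 38.0
position: [0.492, 0.1162, 0.1783]
ee_rot: [0.722, 0.692, -0.0, 0.0]
ft_force: [-0.3, -0.6, 0.4]
grip_width: 0.001
grasp_force: 0.5
top 0 
side 310 ((508.715087890625, 124.40300750732422), (129.6156005859375, 31.060842514038086), 0.26864755153656006)
```

View pics/c5.png

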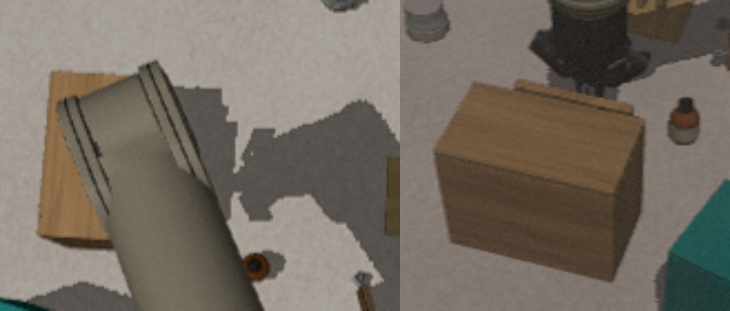

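The door looks nearly parallel to the front, but I feel no bumper force yet. I'll continue in small steps.

```bash
python3 -m pendant '[[0.01,0,0,0,0,0,-1],[0.02,0,0,0,0,0,-1],[0.03,0,0,0,0,0,-1],[0.04,0,0,0,0,0,-1],[0.05,0,0,0,0,0,-1],[0.05,0,0,0,0,0,-1],[0.05,0,0,0,0,0,-1],[0.05,0,0,0,0,0,-1],[0.05,0,0,0,0,0,-1],[0.05,0,0,0,0,0,-1]]'
```

```text
clock: 39.35
position: [0.492, 0.1164, 0.1783]
ee_rot: [0.723, 0.691, -0.001, 0.001]
ft_force: [-2.7, -10.3, 4.7]
grip_width: 0.002
grasp_force: 5.3
```

```bash
python3 -m pendant '[[-0.03,0,0,0,0,0,-1],[-0.05,0,0,0,0,0,-1],[-0.08,0,0,0,0,0,-1],[-0.15,0,0,0,0,0,-1],[-0.3,0,0,0,0,0,-1],[-0.6,0,0,0,0,0,-1],[-1.1,0,0,0,0,0,-1],[-1.6,0,0,0,0,0,-1],[-2.1,0,-0.4,0,0,0,-1],[-2.6,0,-1,0,0,0,-1]]' && python3 -m pendant '[[-0.8,0,-0.5,0,0,0,-1],[-1.6,0,-1,0,0,0,-1],[-2.4,0,-1,0,0,0,-1],[-3.2,0,-1,0,0,0,-1],[-4,0,-1,0,0,0,-1],[-4,0,-1,0,0,0,-1],[-4,0,-1,0,0,0,-1],[-4,0,-1,0,0,0,-1],[-4,0,-1,0,0,0,-1],[-4,0,-1,0,0,0,-1]]'
python3 - <<'E'
from h import *
for n in('top','side'):
    p,d=cam(n); cv2.imwrite(f'pics/{n}6.png',p[:,:,::-1])
    P,z=pts(n,d,np.c_[[a.ravel() for a in np.mgrid[0:560,0:420]]].T)
    for nm,(y0,y1,z0,z1) in dict(door=(.09,.136,.178,.2),cab=(.142,.35,.187,.206)).items():
        m=(P[:,0]>.42)&(P[:,0]<.63)&(P[:,1]>y0)&(P[:,1]<y1)&(P[:,2]>z0)&(P[:,2]<z1)&(z>0)
        Q=P[m]; print(n,nm,len(Q),cv2.minAreaRect((Q[:,:2]*1000).astype(np.float32)) if len(Q)>9 else '',np.median(Q[:,2]))
a,b=[cv2.imread(f'pics/{n}6.png') for n in('top','side')]
cv2.imwrite('pics/c6.png',np.hstack([cv2.resize(a[130:270,160:340],(400,311)),cv2.resize(b[180:330,190:330],(330,311))]))
E
```

```text
clock: 40.6
position: [0.4857, -0.0131, 0.2283]
ee_rot: [0.723, 0.691, -0.0, -0.001]
ft_force: [0.5, -0.1, 0.3]
grip_width: -0.005
grasp_force: 0.0
clock: 41.85
position: [0.4779, -0.2106, 0.2784]
ee_rot: [0.722, 0.692, -0.0, 0.0]
ft_force: [0.2, 0.5, 0.2]
grip_width: -0.003
grasp_force: 0.0
top door 254 ((504.2835998535156, 127.16291809082031), (12.653867721557617, 128.2360076904297), 89.96043395996094) 0.18639081180206263
top cab 3220 ((518.690673828125, 201.6995086669922), (111.20821380615234, 190.86038208007812), 86.95594787597656) 0.19352055384492395
side door 245 ((508.0469665527344, 128.80581665039062), (14.074836730957031, 129.5286102294922), 89.9802017211914) 0.18708486678128722
side cab 3068 ((523.3082275390625, 205.49636840820312), (114.44233703613281, 191.1639404296875), 87.40989685058594) 0.19578635037002068
```

View pics/c6.png

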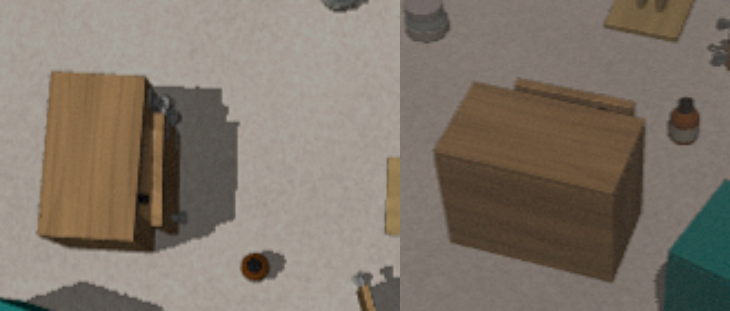

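Run:
```python
from h import *
for n in('top','side'):
    p,d=cam(n)
    P,z=pts(n,d,np.c_[[a.ravel() for a in np.mgrid[0:560,0:420]]].T)
    def sel(y0,y1,z0,z1): return P[(P[:,0]>.42)&(P[:,0]<.63)&(P[:,1]>y0)&(P[:,1]<y1)&(P[:,2]>z0)&(P[:,2]<z1)&(z>0)]
    D=sel(.09,.138,.181,.2); C=sel(.141,.35,.187,.206)
    def edges(Q,lo,hi,k,q):  # per-x-bin edges in y
        r=[]
        for x in np.arange(lo,hi,.006):
            B=Q[(Q[:,0]>=x)&(Q[:,0]<x+.006)]
            if len(B)>=k: r.append((x+.003,B[:,1].min(),B[:,1].max(),B[:,1].mean()))
        return np.array(r)
    e=edges(D,.45,.565,5,0); c=edges(C,.435,.605,5,0)
    for nm,r,cols in(('door',e,(1,2,3)),('cab',c,(1,2,3))):
        for j in cols:
            a=np.polyfit(r[:,0],r[:,j],1); print(n,nm,j,'slope %.4f y(.51)=%.1f res %.1f'%(a[0],1e3*np.polyval(a,.51),1e3*np.std(r[:,j]-np.polyval(a,r[:,0]))))
    for r in (.46,.5,.54): print('zmed',np.median(D[abs(D[:,0]-r)<.02][:,2]))
```

```text
top door 1 slope -0.0159 y(.51)=121.8 res 0.6
top door 2 slope -0.0146 y(.51)=132.2 res 1.4
top door 3 slope -0.0110 y(.51)=127.0 res 0.6
top cab 1 slope -0.0541 y(.51)=147.4 res 0.6
top cab 2 slope -0.0567 y(.51)=256.3 res 0.9
top cab 3 slope -0.0537 y(.51)=201.6 res 1.2
zmed 0.1853336533240747
zmed 0.18626270928033795
zmed 0.18794434732556997
side door 1 slope -0.0204 y(.51)=124.5 res 1.7
side door 2 slope 0.0065 y(.51)=137.0 res 0.8
side door 3 slope -0.0012 y(.51)=131.8 res 0.6
side cab 1 slope -0.0488 y(.51)=151.0 res 1.4
side cab 2 slope -0.0553 y(.51)=262.0 res 0.9
side cab 3 slope -0.0541 y(.51)=209.9 res 0.9
zmed 0.18621606875888774
zmed 0.18759018039595654
zmed 0.1881330467072284
```

The door sprang back a few mm off the bumpers: it reads about 0.04 rad open. I'll press again at the bumper's radius, lightly, and back off very slowly.

```bash
python3 -m pendant '[[0.8,-0.1,0,0,0,0,-1],[1.8,-0.2,0,0,0,0,-1],[2.8,-0.3,0,0,0,0,-1],[3.8,-0.4,0.4,0,0,0,-1],[4.6,-0.47,1,0,0,0,-1],[5.2,-0.47,1.6,0,0,0,-1],[5.6,-0.47,2,0,0,0,-1],[5.9,-0.47,2,0,0,0,-1],[6.1,-0.47,2,0,0,0,-1],[6.2,-0.47,2,0,0,0,-1]]' && python3 -m pendant '[[0.02,0,0,0,0,0,-1],[0.04,0,0,0,0,0,-1],[0.06,0,0,0,0,0,-1],[0.08,0,0,0,0,0,-1],[0.1,0,0,0,0,0,-1],[0.12,0,0,0,0,0,-1],[0.14,0,0,0,0,0,-1],[0.16,0,0,0,0,0,-1],[0.18,0,0,0,0,0,-1],[0.2,0,0,0,0,0,-1]]' && python3 -m pendant '[[0.01,0,0,0,0,0,-1],[0.02,0,0,0,0,0,-1],[0.03,0,0,0,0,0,-1],[0.04,0,0,0,0,0,-1],[0.05,0,0,0,0,0,-1],[0.06,0,0,0,0,0,-1],[0.07,0,0,0,0,0,-1],[0.08,0,0,0,0,0,-1],[0.09,0,0,0,0,0,-1],[0.09,0,0,0,0,0,-1]]'
```

```text
clock: 43.3
position: [0.4684, 0.1, 0.1792]
ee_rot: [0.722, 0.692, 0.001, 0.001]
ft_force: [-0.6, -0.6, -0.3]
grip_width: 0.003
grasp_force: 0.0
clock: 44.55
position: [0.4682, 0.1098, 0.1783]
ee_rot: [0.722, 0.692, 0.0, 0.0]
ft_force: [0.1, -0.3, -0.8]
grip_width: -0.004
grasp_force: 0.0
clock: 45.8
position: [0.4684, 0.1143, 0.1783]
ee_rot: [0.722, 0.692, 0.0, 0.0]
ft_force: [0.1, 0.3, 0.3]
grip_width: -0.001
grasp_force: 0.0
```

```bash
python3 -m pendant '[[0.005,0,0,0,0,0,-1],[0.01,0,0,0,0,0,-1],[0.015,0,0,0,0,0,-1],[0.02,0,0,0,0,0,-1],[0.025,0,0,0,0,0,-1],[0.03,0,0,0,0,0,-1],[0.035,0,0,0,0,0,-1],[0.04,0,0,0,0,0,-1],[0.04,0,0,0,0,0,-1],[0.04,0,0,0,0,0,-1]]'
```

```text
clock: 47.05
position: [0.4685, 0.1162, 0.1783]
ee_rot: [0.722, 0.692, 0.0, 0.0]
ft_force: [-1.0, -0.0, -0.0]
grip_width: 0.001
grasp_force: 0.0
```

```bash
python3 -m pendant '[[0.005,0,0,0,0,0,-1],[0.01,0,0,0,0,0,-1],[0.015,0,0,0,0,0,-1],[0.02,0,0,0,0,0,-1],[0.025,0,0,0,0,0,-1],[0.03,0,0,0,0,0,-1],[0.03,0,0,0,0,0,-1],[0.03,0,0,0,0,0,-1],[0.03,0,0,0,0,0,-1],[0.03,0,0,0,0,0,-1]]'
```

```text
clock: 48.3
position: [0.4685, 0.1174, 0.1783]
ee_rot: [0.722, 0.692, -0.0, 0.0]
ft_force: [-1.2, -4.3, 2.0]
grip_width: 0.005
grasp_force: 2.5
```

```bash
cat > e.py <<'E'
from h import *
def run():
  for n in('side','top'):
    p,d=cam(n); cv2.imwrite(f'pics/{n}7.png',p[:,:,::-1])
    P,z=pts(n,d,np.c_[[a.ravel() for a in np.mgrid[0:560,0:420]]].T)
    D=P[(P[:,0]>.44)&(P[:,0]<.58)&(P[:,1]>.118)&(P[:,1]<.142)&(P[:,2]>.181)&(P[:,2]<.194)&(z>0)]
    r=[]
    for x in np.arange(.445,.57,.006):
        B=D[(D[:,0]>=x)&(D[:,0]<x+.006)]
        if len(B)>=4: r.append((x+.003,B[:,1].max(),B[:,1].mean()))
    r=np.array(r)
    if len(r)>5:
      for j in(1,2):
        a=np.polyfit(r[:,0],r[:,j],1); print(n,len(r),'slope %.4f y(.47)=%.1f'%(a[0],1e3*np.polyval(a,.47)))
run()
E
python3 e.py
```

```text
side 21 slope -0.0322 y(.47)=141.5
side 21 slope -0.0125 y(.47)=134.6
```

The side camera shows that the door's inner edge moved about 4.5 mm, so it had rebounded and is now on the bumper. I'll release very slowly.

```bash
python3 -m pendant '[[-0.002,0,0,0,0,0,-1],[-0.004,0,0,0,0,0,-1],[-0.006,0,0,0,0,0,-1],[-0.008,0,0,0,0,0,-1],[-0.01,0,0,0,0,0,-1],[-0.012,0,0,0,0,0,-1],[-0.014,0,0,0,0,0,-1],[-0.016,0,0,0,0,0,-1],[-0.018,0,0,0,0,0,-1],[-0.02,0,0,0,0,0,-1]]' && python3 -m pendant '[[-0.002,0,0,0,0,0,-1],[-0.005,0,0,0,0,0,-1],[-0.008,0,0,0,0,0,-1],[-0.011,0,0,0,0,0,-1],[-0.014,0,0,0,0,0,-1],[-0.02,0,0,0,0,0,-1],[-0.05,0,0,0,0,0,-1],[-0.1,0,0,0,0,0,-1],[-0.2,0,0,0,0,0,-1],[-0.4,0,0,0,0,0,-1]]'; python3 e.py
```

```text
clock: 49.65
position: [0.4687, 0.1172, 0.1784]
ee_rot: [0.722, 0.692, 0.0, -0.0]
ft_force: [-0.2, 0.2, -0.9]
grip_width: -0.002
grasp_force: 0.0
clock: 50.9
position: [0.4676, 0.0964, 0.1783]
ee_rot: [0.722, 0.692, 0.0, 0.0]
ft_force: [-0.2, 0.4, 0.5]
grip_width: 0.001
grasp_force: 0.0
side 21 slope -0.0290 y(.47)=140.6
side 21 slope -0.0297 y(.47)=135.3
```

```bash
python3 -m pendant '[[-0.3,0,0,0,0,0,-1],[-0.8,0,0,0,0,0,-1],[-1.4,0,-0.3,0,0,0,-1],[-2.2,0,-0.8,0,0,0,-1],[-3,0,-1.4,0,0,0,-1],[-3.8,0,-2,0,0,0,-1],[-4.6,0,-2,0,0,0,-1],[-5.4,0,-2,0,0,0,-1],[-5.4,0,-2,0,0,0,-1],[-5.4,0,-2,0,0,0,-1]]'; python3 e.py; python3 -c "
import cv2,numpy as np
a,b=cv2.imread('pics/top7.png'),cv2.imread('pics/side7.png')
cv2.imwrite('pics/c7.png',np.hstack([cv2.resize(a[130:270,160:340],(400,311),interpolation=cv2.INTER_CUBIC),cv2.resize(b[180:330,190:330],(330,311))]))"
```

```text
clock: 52.25
position: [0.4558, -0.1728, 0.2782]
ee_rot: [0.722, 0.692, 0.0, -0.0]
ft_force: [0.2, -0.5, 0.6]
grip_width: 0.002
grasp_force: 0.0
side 21 slope -0.0267 y(.47)=141.0
side 21 slope -0.0370 y(.47)=135.9
top 21 slope -0.0554 y(.47)=136.8
top 21 slope -0.0467 y(.47)=130.9
```

View pics/c7.png

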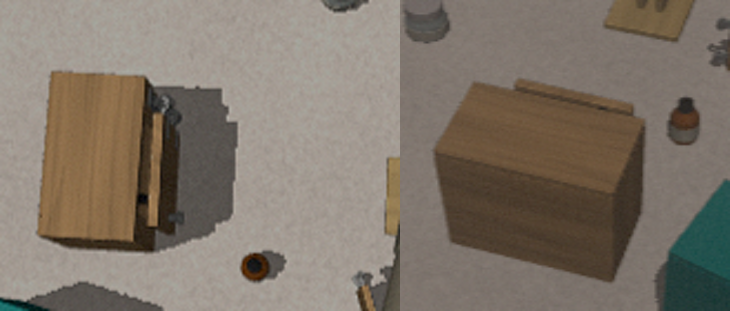

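The door now rests parallel to the front (slope -0.05, matching the cabinet's), with a gap of about 11 mm, which is the bumper height. Its knuckles are down and the robot is clear, so I'm handing in.

```bash
python3 -c "
from workcell import manip
print(manip.hand_in())"
```

```text
the job is handed in; nothing more can be done
None
```

The door hangs on both pins with its knuckles fully down and rests shut against the bumpers (it rebounded about 4.5 mm after the first push, so I closed it a second time); the bottle, jar and beaker were left alone, and I handed the job in at about 52 s.

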